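Load and purge the sample cylinders in the gas laboratory

ROBOT

A 6-joint arm with a two-finger parallel gripper is mounted at the origin on the work surface. World frame = base frame: x ahead of the robot, y to its left, z up, the work surface at z = 0. Lengths are in m, angles in degrees, forces in N, time in s.
With the tool pointing down it reaches from about 0.275 to 0.75 m from the base axis. Payload 10.2 kg.
Tool frame: the origin (TCP) lies midway between the tips of the shut fingers; the grasp point (between the pads) lies 19 mm behind it; z points along the fingers, y is the line along which they close (so a half turn about z gives the same grasp; the last joint's range is limited). The gripper opens to 88 mm and grips with 3 to 60 N. Pads are 18 mm wide; open, the fingers measure 123 mm over their backs; the gripper's body (75 mm by 187 mm) begins 45 mm behind the grasp point.
Start: joints at [-84.248, 17.928, 85.812, -0, 76.261, -12.8], TCP at [0.167, -0.498, 0.239] pointing down, gripper open.
Joint ranges: [-168.41, 168.41], [-55.51, 124.54], [10.69, 146.95], [-70.63, 250.63], [1, 178], [-165.06, 165.06]. Speed limits (degrees/s): [136.94, 136.94, 172.46, 180, 180, 180].

INTERFACE

Orientations are given as [roll, pitch, yaw] about the fixed x, y, z axes, in that order (R = Rz(yaw) Ry(pitch) Rx(roll)).
In Python, from workcell import sensors, optics, env gives the robot as it stands. The module is installed in compiled form; this text tells all that it offers.
- The arm moves only by the shell command python3 -m creep 'ROWS' [OPENING] [FORCE]. ROWS is a JSON object of lists of equal length, an entry for each row: "delta_pos": the shift along the tool's x, y, z in m, a list of three; "twist": the turn about the tool's z in units of 5 degrees (1.0 is 5 degrees). A call has 1 to 10 rows; each row shifts and turns the commanded pose from where the row before left it, along the tool's axes as they then stand; what a row does not reach is not made up. A row lasts 1/10 s, in which the tool goes at most 50 mm and 8.59 degrees, less where a joint would pass 70% of its speed; a pose out of reach is approached as far as the arm can. A call is refused whole if a number of a shift passes 0.05 or a number of a turn 1, either way. A call with a gripper value outside its range is refused whole. OPENING is the closure in counts, from 0 (fully open) to 255 (shut), set as the call begins (- or left out, the last holds). The fingers move at their own pace and stop on an object; FORCE is the grip in N (left out, the last holds). Time passes only in rows, so rows that do not move let the fingers close. It gives the time, the measured TCP pose, the force, the opening and the grip force at its end, in the units of the state.
- sensors.get_state(): the state, without advancing time (a new reading comes with each control period).
- optics.get_image(name): name is "side" or "top" or "wrist"; returns a dict with "image" (420x560x3 uint8, red, green, blue), "mtx" (3x3 intrinsics, pixels), "position" and "orientation" of the camera in the world. Camera axes: x right, y down, z forward; pixel columns grow to the right and rows downward; lengths in m; the calibration is good to about 2 mm. A picture is of the moment at which its call begins. There is no depth.
- env.job_done(): hands the job in; it is judged then, once.
Trained networks look in the newest picture that a camera, given by its name, has taken for a name from the list of things; names that differ only in an ending like _2 or _b are one class to them, and where a whole thing is asked for, a point or a joint stands for the part that bears it (a point fixed in the world has none). Each returns a list of dicts, best first, with "p" (0 to 1); they miss things now and then, are a little off and sometimes report something else, mostly with a low value. They report only what shows in the picture. A call takes as long as a camera call.
- optics.search_frame(camera, thing): "xy" ([column, row] in pixels, amid what is visible of it).
- optics.cut_out(camera, thing): "mask" (420x560 bool, what is visible of it) and "xy" ([column, row] in pixels, amid what is visible of it).
- optics.pinpoint(camera, thing): "xy" ([column, row] in pixels: a listed point, or the origin of a listed thing).
The state is a dict: "clock": time; "q": joint angles; "joint_vel": joint speeds; "tau": joint torques, N m; "ee_pos": TCP position; "orientation": TCP orientation; "contact_force": force on the tool from outside, world axes, zero at the start; "ft_torque": the same for the moment, N m; "grip_width": finger opening in m; "grip_force": force on a finger pad.
Only numpy, scipy, OpenCV 4.12 (cv2) and the standard library are available. Lean on these libraries where they do the work, as an engineer would, in place of code of your own. Each camera call takes 0.05 s, during which the arm holds its last target. There are 200 camera calls.

TASK

Move the flask off the orange sprung plate and stand it on the cork pad, and pack every gas sample cylinder upright into the round blue carrier, each centred on a white mark of its own, so that they form a hexagon around the post. Then lift the loaded carrier by its post, press it centrally down on the orange plate until the plate is fully down, hold it there a moment, and put it back on the middle of its blue mat with all cylinders still in place. Leave everything else on the bench alone, and let neither flask nor carrier tip over.

Things in the scene. Friction and masses are not known exactly. Their poses are not given: they have to be found in the camera images.
- cyl0: small aluminium gas sample cylinder standing upright on the table: round body 40 mm wide and 60 mm high with a heavy dark foot and a green band, topped by a brass valve stem 12 mm wide and 40 mm tall (100 mm overall; a harmless cone hides the lowest 7 mm of the stem), 60 g +-20 %. Origin: centre of its underside, z towards the stem. May be absent from a run (then None all along)
- cyl1: small aluminium gas sample cylinder standing upright on the table: round body 40 mm wide and 60 mm high with a heavy dark foot and a green band, topped by a brass valve stem 12 mm wide and 40 mm tall (100 mm overall; a harmless cone hides the lowest 7 mm of the stem), 60 g +-20 %. Origin: centre of its underside, z towards the stem. May be absent from a run (then None all along)
- cyl2: small aluminium gas sample cylinder standing upright on the table: round body 40 mm wide and 60 mm high with a heavy dark foot and a green band, topped by a brass valve stem 12 mm wide and 40 mm tall (100 mm overall; a harmless cone hides the lowest 7 mm of the stem), 60 g +-20 %. Origin: centre of its underside, z towards the stem. May be absent from a run (then None all along)
- cyl3: small aluminium gas sample cylinder standing upright on the table: round body 40 mm wide and 60 mm high with a heavy dark foot and a green band, topped by a brass valve stem 12 mm wide and 40 mm tall (100 mm overall; a harmless cone hides the lowest 7 mm of the stem), 60 g +-20 %. Origin: centre of its underside, z towards the stem. May be absent from a run (then None all along)
- cyl4: small aluminium gas sample cylinder standing upright on the table: round body 40 mm wide and 60 mm high with a heavy dark foot and a green band, topped by a brass valve stem 12 mm wide and 40 mm tall (100 mm overall; a harmless cone hides the lowest 7 mm of the stem), 60 g +-20 %. Origin: centre of its underside, z towards the stem. May be absent from a run (then None all along)
- cyl5: small aluminium gas sample cylinder standing upright on the table: round body 40 mm wide and 60 mm high with a heavy dark foot and a green band, topped by a brass valve stem 12 mm wide and 40 mm tall (100 mm overall; a harmless cone hides the lowest 7 mm of the stem), 60 g +-20 %. Origin: centre of its underside, z towards the stem. May be absent from a run (then None all along)
- carrier: round blue open pot, 150 mm across, wall 4 mm thick and 45 mm high, inner floor 6 mm above its underside. Middle post, 28 mm wide up to 46 mm, then a steel grip 16 mm wide up to 120 mm above the underside. 0.35 kg empty +-20 %; carried by the post. Origin: centre of underside, z up, x axis towards mark0. Seen from the post, the gaps between stems on the marks are at 30, 90, 150.. degrees from x
- mark0 (a point): white disc of 24 mm on the inner floor of the carrier, 0 degrees from the carrier's x axis, 46 mm from its post: the centre of one place of the hexagon
- mark1 (a point): white disc of 24 mm on the inner floor of the carrier, 60 degrees from the carrier's x axis, 46 mm from its post: the centre of one place of the hexagon
- mark2 (a point): white disc of 24 mm on the inner floor of the carrier, 120 degrees from the carrier's x axis, 46 mm from its post: the centre of one place of the hexagon
- mark3 (a point): white disc of 24 mm on the inner floor of the carrier, 180 degrees from the carrier's x axis, 46 mm from its post: the centre of one place of the hexagon
- mark4 (a point): white disc of 24 mm on the inner floor of the carrier, 240 degrees from the carrier's x axis, 46 mm from its post: the centre of one place of the hexagon
- mark5 (a point): white disc of 24 mm on the inner floor of the carrier, 300 degrees from the carrier's x axis, 46 mm from its post: the centre of one place of the hexagon
- mat: flat round blue mat with a black border, 180 mm in diameter, flush with the table (fixed): the carrier's parking place. Origin: its centre, at table height
- plate_top (a point): centre of the top face of the orange round sprung plate, 120 mm wide, on a fixed grey round purge unit 156 mm wide, 38 mm high; 64 mm above the table when up; it moves straight down 15 mm. Spring: about 10.5 N to start, 19.5 N fully down; the loaded carrier weighs only 4.5 to 8.5 N, so it must be pushed
- plate (a joint): travel of the sprung plate in m: 0 up, 0.015 fully down (it comes up by itself)
- flask: conical glass flask with black stopper, standing on the orange plate at the start: base 72 mm in diameter, cone up to 66 mm, neck 28 mm in diameter from 66 to 104 mm, stopper 23 mm in diameter up to 116 mm, 0.12 kg. Origin: centre of its underside, z up
- flask_pad: round cork pad, 112 mm in diameter, flush with the table (fixed). Origin: its centre, at table height
- media_bottle: bystander, leave alone: glass bottle with blue cap, 64 mm wide and 110 mm high. Origin: on its underside
- beaker: bystander, leave alone: clear beaker, 66 mm wide and 75 mm high. Origin: on its underside
- spanner: bystander, leave alone: steel spanner lying flat, 160 mm long
- driver: bystander, leave alone: screwdriver lying flat, 170 mm long
- notes: bystander, leave alone: yellow note block 75 x 75 x 14 mm. Origin: on its underside
- septa_box: bystander, leave alone: cardboard box 60 x 90 x 30 mm. Origin: on its underside

How it is judged (in metres and radians):
On the way, in this order (a step that is already met when the one before it is completed fails the run):
1. the flask stands on the cork pad and every cylinder stands upright on a mark of the carrier ((horizontal distance between cyl0 and mark0 below 0.01 m or horizontal distance between cyl0 and mark1 below 0.01 m or horizontal distance between cyl0 and mark2 below 0.01 m or horizontal distance between cyl0 and mark3 below 0.01 m or horizontal distance between cyl0 and mark4 below 0.01 m or horizontal distance between cyl0 and mark5 below 0.01 m) and z of cyl0 in the frame of carrier between 0 and 0.012 m and angle between each of cyl0, cyl1, cyl2, cyl3, cyl4, cyl5's own z axis and vertical below 0.12 rad and (horizontal distance between cyl1 and mark0 below 0.01 m or horizontal distance between cyl1 and mark1 below 0.01 m or horizontal distance between cyl1 and mark2 below 0.01 m or horizontal distance between cyl1 and mark3 below 0.01 m or horizontal distance between cyl1 and mark4 below 0.01 m or horizontal distance between cyl1 and mark5 below 0.01 m) and z of cyl1 in the frame of carrier between 0 and 0.012 m and (horizontal distance between cyl2 and mark0 below 0.01 m or horizontal distance between cyl2 and mark1 below 0.01 m or horizontal distance between cyl2 and mark2 below 0.01 m or horizontal distance between cyl2 and mark3 below 0.01 m or horizontal distance between cyl2 and mark4 below 0.01 m or horizontal distance between cyl2 and mark5 below 0.01 m) and z of cyl2 in the frame of carrier between 0 and 0.012 m and (horizontal distance between cyl3 and mark0 below 0.01 m or horizontal distance between cyl3 and mark1 below 0.01 m or horizontal distance between cyl3 and mark2 below 0.01 m or horizontal distance between cyl3 and mark3 below 0.01 m or horizontal distance between cyl3 and mark4 below 0.01 m or horizontal distance between cyl3 and mark5 below 0.01 m) and z of cyl3 in the frame of carrier between 0 and 0.012 m and (horizontal distance between cyl4 and mark0 below 0.01 m or horizontal distance between cyl4 and mark1 below 0.01 m or horizontal distance between cyl4 and mark2 below 0.01 m or horizontal distance between cyl4 and mark3 below 0.01 m or horizontal distance between cyl4 and mark4 below 0.01 m or horizontal distance between cyl4 and mark5 below 0.01 m) and z of cyl4 in the frame of carrier between 0 and 0.012 m and (horizontal distance between cyl5 and mark0 below 0.01 m or horizontal distance between cyl5 and mark1 below 0.01 m or horizontal distance between cyl5 and mark2 below 0.01 m or horizontal distance between cyl5 and mark3 below 0.01 m or horizontal distance between cyl5 and mark4 below 0.01 m or horizontal distance between cyl5 and mark5 below 0.01 m) and z of cyl5 in the frame of carrier between 0 and 0.012 m and horizontal distance between flask and flask_pad below 0.03 m and height (world z) of flask below 0.008 m and angle between flask's own z axis and vertical below 0.1 rad), for 0.2 s.
2. the loaded carrier presses the orange plate fully down ((horizontal distance between cyl0 and mark0 below 0.01 m or horizontal distance between cyl0 and mark1 below 0.01 m or horizontal distance between cyl0 and mark2 below 0.01 m or horizontal distance between cyl0 and mark3 below 0.01 m or horizontal distance between cyl0 and mark4 below 0.01 m or horizontal distance between cyl0 and mark5 below 0.01 m) and z of cyl0 in the frame of carrier between 0 and 0.012 m and angle between each of cyl0, cyl1, cyl2, cyl3, cyl4, cyl5's own z axis and vertical below 0.12 rad and (horizontal distance between cyl1 and mark0 below 0.01 m or horizontal distance between cyl1 and mark1 below 0.01 m or horizontal distance between cyl1 and mark2 below 0.01 m or horizontal distance between cyl1 and mark3 below 0.01 m or horizontal distance between cyl1 and mark4 below 0.01 m or horizontal distance between cyl1 and mark5 below 0.01 m) and z of cyl1 in the frame of carrier between 0 and 0.012 m and (horizontal distance between cyl2 and mark0 below 0.01 m or horizontal distance between cyl2 and mark1 below 0.01 m or horizontal distance between cyl2 and mark2 below 0.01 m or horizontal distance between cyl2 and mark3 below 0.01 m or horizontal distance between cyl2 and mark4 below 0.01 m or horizontal distance between cyl2 and mark5 below 0.01 m) and z of cyl2 in the frame of carrier between 0 and 0.012 m and (horizontal distance between cyl3 and mark0 below 0.01 m or horizontal distance between cyl3 and mark1 below 0.01 m or horizontal distance between cyl3 and mark2 below 0.01 m or horizontal distance between cyl3 and mark3 below 0.01 m or horizontal distance between cyl3 and mark4 below 0.01 m or horizontal distance between cyl3 and mark5 below 0.01 m) and z of cyl3 in the frame of carrier between 0 and 0.012 m and (horizontal distance between cyl4 and mark0 below 0.01 m or horizontal distance between cyl4 and mark1 below 0.01 m or horizontal distance between cyl4 and mark2 below 0.01 m or horizontal distance between cyl4 and mark3 below 0.01 m or horizontal distance between cyl4 and mark4 below 0.01 m or horizontal distance between cyl4 and mark5 below 0.01 m) and z of cyl4 in the frame of carrier between 0 and 0.012 m and (horizontal distance between cyl5 and mark0 below 0.01 m or horizontal distance between cyl5 and mark1 below 0.01 m or horizontal distance between cyl5 and mark2 below 0.01 m or horizontal distance between cyl5 and mark3 below 0.01 m or horizontal distance between cyl5 and mark4 below 0.01 m or horizontal distance between cyl5 and mark5 below 0.01 m) and z of cyl5 in the frame of carrier between 0 and 0.012 m and value of joint plate above 0.013 m and horizontal distance between carrier and plate_top below 0.02 m and distance between carrier and plate_top below 0.021 m and angle between carrier's own z axis and vertical below 0.15 rad), for 0.5 s.
At the end, for the whole second after the job is handed in: Carrier upright at rest on the table within 30 mm of the mat's middle, plate up again; every cylinder upright (7 degrees) on the carrier floor within 10 mm of a mark; flask upright within 30 mm of the cork pad's middle; before that, loaded carrier pressed plate (within 20 mm) 13 of 15 mm for 0.5 s (all of step 1 and horizontal distance between carrier and mat below 0.03 m and height (world z) of carrier below 0.006 m and angle between carrier's own z axis and vertical below 0.08 rad and value of joint plate below 0.003 m and linear speed of each of cyl0, cyl1, cyl2, cyl3, cyl4, cyl5, carrier, flask below 0.02 m/s); the robot touches nothing.
It fails at once if a bystander (bottle, beaker, spanner, screwdriver, note block or cardboard box) is moved by more than 40 mm (distance of any of media_bottle, beaker, spanner, driver, notes, septa_box from where it was at the start of the episode above 0.04 m).
It fails at once if the flask is tipped over (angle between flask's own z axis and vertical above 0.8 rad).
It fails at once if the carrier is tipped over (angle between carrier's own z axis and vertical above 0.6 rad).
Of cyl0, cyl1, cyl2, cyl3, cyl4, cyl5 only 4 to 6 are there at a start; the rules pass over those that are not, and their reading is None.
At some moment in a run one of cyl0, cyl1, cyl2, cyl3, cyl4, cyl5, carrier may be knocked a few centimetres aside while the robot is not near it.
It also fails if it takes over 210 s, if anything falls off the work surface, if the arm or the gripper's body presses on something with over 40 N, if the wrist force passes 120 N, or if a joint passes its speed limit or range.

## Working session

There is one attempt and no reset: what is moved stays moved. The work goes in short steps, Python scripts to look and compute and a shell command to move; the robot and the scene stay as the last step left them, time stands still between calls to the robot, and variables do not carry over. Pictures are saved under pics/ and viewed, at most 14 in all, crops included, and the job is handed in when it is done.

```bash
mkdir -p pics
cat > h.py <<'E'
import numpy as np, cv2
from workcell import sensors, optics, env
from scipy.spatial.transform import Rotation as R
def cam(name):
    d=optics.get_image(name); return d
def rot(o):
    o=np.array(o,float)
    return o if o.shape==(3,3) else R.from_euler('xyz',o,degrees=True).as_matrix()
def ray(d,xy,z):
    K=np.array(d['mtx']); v=rot(d['orientation'])@np.linalg.solve(K,[xy[0],xy[1],1.])
    p=np.array(d['position']); return p+v*(z-p[2])/v[2]
def proj(d,P):
    c=np.array(d['mtx'])@rot(d['orientation']).T@(np.array(P)-d['position']); return c[:2]/c[2]
def save(d,n): cv2.imwrite('pics/'+n+'.png',cv2.cvtColor(d['image'],cv2.COLOR_RGB2BGR))
E
python3 - <<'E'
from h import *
s=sensors.get_state();print({k:np.round(v,3).tolist() for k,v in s.items()})
for c in('top','side'):
    d=cam(c);save(d,c+'0');print(c,d['position'],d['orientation'],d['mtx'])
    for t in ['cyl0','carrier','mark0','mat','plate_top','flask','flask_pad','media_bottle','beaker','septa_box','notes']:
        try:
            r=optics.pinpoint(c,t)
            print(t,[(np.round(x['xy']).tolist(),round(x['p'],2),np.round(ray(d,x['xy'],{'mark0':.006,'plate_top':.064,'flask':.064}.get(t,0))[:2],3).tolist()) for x in r[:8]])
        except Exception as e: print(t,e)
E
```

```text
{'clock': 0.0, 'q': [-84.248, 17.959, 85.853, -0.0, 76.259, -12.799], 'joint_vel': [0.088, -0.024, -0.009, -0.02, -0.015, -0.044], 'tau': [0.001, -40.221, -25.227, 0.07, 0.035, -0.0], 'ee_pos': [0.167, -0.497, 0.238], 'orientation': [-179.931, -0.015, 18.552], 'contact_force': [-0.005, 0.563, 0.061], 'ft_torque': [-0.046, -0.009, -0.058], 'grip_force': 0.0, 'grip_width': 0.088}
top [ 0.51145058 -0.01558711  1.1636742 ] [-178.22081622    0.3241829   -88.49208442] [[502.30786393   0.         292.34316985]
 [  0.         502.30786393 202.85323071]
 [  0.           0.           1.        ]]
cyl0 [([323.0, 256.0], 0.86, [0.427, -0.082]), ([241.0, 246.0], 0.71, [0.444, 0.108]), ([328.0, 210.0], 0.69, [0.532, -0.091]), ([168.0, 208.0], 0.68, [0.527, 0.28]), ([293.0, 206.0], 0.63, [0.54, -0.01]), ([248.0, 207.0], 0.6, [0.535, 0.094]), ([285.0, 250.0], 0.6, [0.439, 0.006])]
carrier [([161.0, 230.0], 0.73, [0.476, 0.294])]
mark0 [([152.0, 213.0], 0.88, [0.515, 0.315]), ([172.0, 250.0], 0.86, [0.432, 0.265]), ([183.0, 226.0], 0.67, [0.488, 0.242]), ([169.0, 212.0], 0.64, [0.519, 0.277]), ([139.
[... 1203 characters left out ...]
, 0.95, [0.481, 0.245]), ([291.0, 326.0], 0.88, [0.518, 0.283]), ([336.0, 319.0], 0.86, [0.433, 0.267]), ([292.0, 342.0], 0.83, [0.517, 0.316]), ([322.0, 356.0], 0.71, [0.465, 0.343])]
mat [([295.0, 151.0], 0.52, [0.501, -0.4])]
plate_top [([297.0, 153.0], 0.94, [0.497, -0.266])]
flask [([301.0, 151.0], 0.77, [0.484, -0.282]), ([320.0, 357.0], 0.59, [0.474, 0.381]), ([265.0, 193.0], 0.52, [0.581, -0.065])]
flask_pad [([231.0, 230.0], 0.78, [0.665, 0.001])]
media_bottle [([196.0, 298.0], 0.79, [0.709, 0.212]), ([341.0, 320.0], 0.7, [0.423, 0.264])]
beaker [([225.0, 180.0], 0.71, [0.709, -0.228])]
septa_box [([265.0, 193.0], 0.8, [0.588, -0.157])]
notes [([252.0, 281.0], 0.57, [0.599, 0.168])]
```

View pics/top0.png

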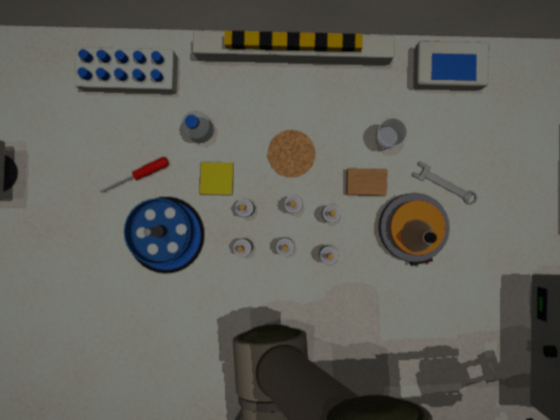

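View pics/side0.png

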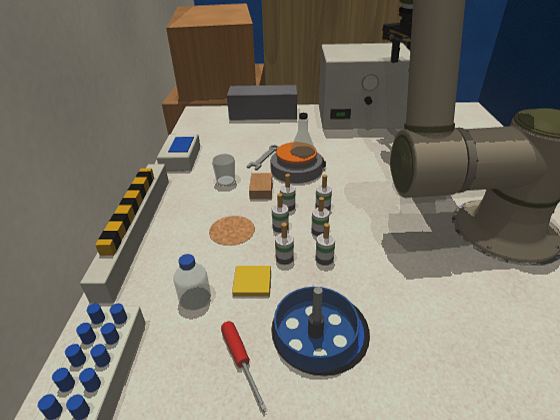

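The top view shows the carrier at px (160,231) slightly off its mat (164,235). The six cylinders form a 3x2 grid around px (285,230), the flask stands on the orange plate at (415,235), and the cork pad is at (292,154). The side view agrees. I'll deal with the flask first, so I'm turning the tool to yaw 0 and moving above it.

```bash
cat >> h.py <<'E'
def delta(target,yaw=None):
    s=sensors.get_state(); p=np.array(s['ee_pos']); M=R.from_euler('xyz',s['orientation'],degrees=True).as_matrix()
    d=M.T@(np.array(target)-p); print('tcp',p.round(4),'yaw',round(s['orientation'][2],2),'delta',d.round(4), 'w',round(s['grip_width'],4),'F',np.round(s['contact_force'],1),'t',round(s['clock'],1))
    return d
E
python3 -m creep '{"delta_pos":[[0,0,-0.018],[0,0,-0.018],[0,0,-0.018],[0,0,-0.018]],"twist":[0.93,0.93,0.93,0.92]}' 0
python3 -m creep '{"delta_pos":[[0.04,-0.027,0],[0.04,-0.027,0],[0.04,-0.027,0],[0.04,-0.027,0],[0.04,-0.027,0],[0.04,-0.027,0],[0.04,-0.027,0],[0.04,-0.027,0],[0,0,0],[0,0,0]],"twist":[0,0,0,0,0,0,0,0,0,0]}'
python3 - <<'E'
from h import *
w=cam('wrist');save(w,'w1');print(w['position'],w['orientation'],w['mtx'])
for t in('flask','plate_top'):
  print(t,[(x['xy'],x['p'],ray(w,x['xy'],.064)[:2].round(4)) for x in optics.pinpoint('wrist',t)])
delta([.487,-.28,.3])
E
```

```text
clock: 1.6
ee_pos: [0.167, -0.4977, 0.3115]
orientation: [-180.0, -0.0, -0.2]
contact_force: [-0.2, -0.1, 0.4]
grip_width: 0.0881
grip_force: 0.0
clock: 2.6
ee_pos: [0.4874, -0.2812, 0.3104]
orientation: [-180.0, 0.0, 0.1]
contact_force: [0.0, 0.6, -0.5]
grip_width: 0.0884
grip_force: 0.0
[ 0.55258321 -0.28216925  0.45702896] [ 1.65120751e+02  3.71173186e-02 -8.98573928e+01] [[309.60497528   0.         278.18355301]
 [  0.         309.60497528 209.5972537 ]
 [  0.           0.           1.        ]]
flask [([278.1, 186.0], 0.82, array([ 0.4796, -0.282 ]))]
plate_top [([279.2, 171.8], 0.81, array([ 0.4979, -0.2833]))]
tcp [ 0.4862 -0.2826  0.3108] yaw -0.09 delta [ 0.0008 -0.0026  0.0108] w 0.0885 F [-0.7  0.3 -0. ] t 2.8
```

Run:
```python
from h import *
w=cam('wrist')
r=optics.cut_out('wrist','flask')
m=r[0]['mask'];ys,xs=np.where(m);print(r[0]['p'],m.sum(),xs.min(),xs.max(),ys.min(),ys.max())
im=w['image'].copy(); 
for z,c,rr in((.18,(255,0,0),.0115),(.064,(0,255,0),.036)):
  for a in np.linspace(0,6.28,40):
    P=proj(w,[.483+rr*np.cos(a),-.281+rr*np.sin(a),z]);cv2.circle(im,tuple(int(v) for v in P),1,c,-1)
cv2.imwrite('pics/w2.png',im[...,::-1])
```

```text
0.66 2656 249 305 156 218
```

View pics/w2.png

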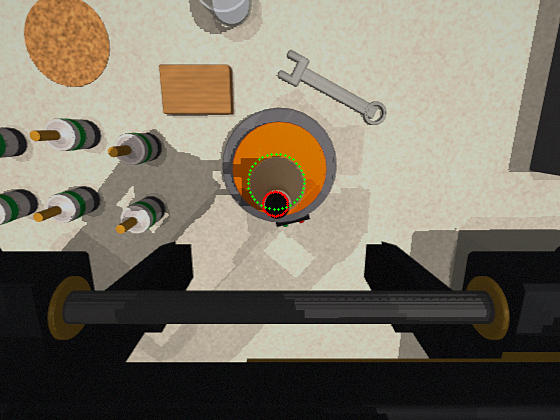

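The wrist view with the overlay confirms the flask at about (0.483,-0.281), with its stopper at px (277,203). I'm going down to grasp it.

```bash
python3 -m creep '{"delta_pos":[[-0.003,0,0.03],[0,0,0.03],[0,0,0.03],[0,0,0.03],[0,0,0.03],[0,0,0.028],[0,0,0],[0,0,0]],"twist":[0,0,0,0,0,0,0,0]}' 0
python3 -m creep '{"delta_pos":[[0,0,0],[0,0,0],[0,0,0],[0,0,0],[0,0,0],[0,0,0],[0,0,0],[0,0,0]],"twist":[0,0,0,0,0,0,0,0]}' 255 25
python3 -m creep '{"delta_pos":[[0,0,-0.01],[0,0,-0.02],[0,0,-0.02],[0,0,-0.02],[0,0,-0.02],[0,0,-0.01],[0,0,0]],"twist":[0,0,0,0,0,0,0]}'
python3 -c "
from h import *
delta([.661,-.004,.2])"
```

```text
clock: 3.65
ee_pos: [0.484, -0.2824, 0.1337]
orientation: [180.0, -0.0, -0.0]
contact_force: [1.3, -0.1, 1.1]
grip_width: 0.0879
grip_force: 0.0
clock: 4.45
ee_pos: [0.484, -0.2817, 0.1327]
orientation: [-180.0, 0.0, 0.0]
contact_force: [-0.6, 1.0, -1.8]
grip_width: 0.027
grip_force: 25.0
clock: 5.15
ee_pos: [0.4843, -0.282, 0.2341]
orientation: [179.9, -0.1, 0.0]
contact_force: [-0.5, 0.7, -1.5]
grip_width: 0.027
grip_force: 25.0
tcp [ 0.4843 -0.282   0.2341] yaw 0.0 delta [ 0.1766 -0.278   0.034 ] w 0.027 F [-0.5  0.7 -1.5] t 5.2
```

```bash
python3 -m creep '{"delta_pos":[[0.01,-0.016,0],[0.02,-0.032,0],[0.02,-0.032,0],[0.02,-0.032,0],[0.02,-0.032,0],[0.02,-0.032,0],[0.02,-0.032,0],[0.02,-0.032,0],[0.02,-0.03,0],[0.007,-0.008,0]],"twist":[0,0,0,0,0,0,0,0,0,0]}'
python3 -m creep '{"delta_pos":[[0,0,0.02],[0,0,0.03],[0,0,0.03],[0,0,0.03],[0,0,0.02],[0,0,0.015],[0,0,0.01],[0,0,0.005],[0,0,0]],"twist":[0,0,0,0,0,0,0,0,0]}'
python3 - <<'E'
from h import *
d=cam('top')
r=optics.cut_out('top','flask_pad')[:1]
print([(x['xy'],x['p'],ray(d,x['xy'],0)[:2]) for x in r])
d=cam('side')
for t in ('flask_pad','flask'):
  print(t,[(x['xy'],x['p'],ray(d,x['xy'],0)[:2].round(4)) for x in optics.pinpoint('side',t)])
delta([.661,-.004,.069])
E
```

```text
clock: 6.15
ee_pos: [0.6616, -0.0006, 0.231]
orientation: [-179.9, 0.1, 0.2]
contact_force: [-0.3, -1.3, -1.3]
grip_width: 0.027
grip_force: 25.0
clock: 7.05
ee_pos: [0.661, -0.0038, 0.0726]
orientation: [-180.0, 0.0, -0.0]
contact_force: [0.1, 0.3, -2.2]
grip_width: 0.0273
grip_force: 25.0
[]
flask_pad [([233.4, 229.0], 0.8, array([ 0.6581, -0.0026])), ([325.4, 208.6], 0.57, array([ 0.4256, -0.0839])), ([307.3, 312.6], 0.43, array([0.4868, 0.2479])), ([284.4, 206.5], 0.39, array([ 0.533, -0.094]))]
flask [([232.5, 226.2], 0.97, array([ 0.6616, -0.0134])), ([231.5, 230.5], 0.65, array([0.6622, 0.0031]))]
tcp [ 0.6613 -0.0038  0.0735] yaw 0.01 delta [-0.0004  0.0002  0.0045] w 0.0268 F [-0.2 -0.3 -1.4] t 7.3
```

```bash
python3 -m creep '{"delta_pos":[[0,0,0.002],[0,0,0.002],[0,0,0]],"twist":[0,0,0]}'
python3 -m creep '{"delta_pos":[[0,0,0],[0,0,0],[0,0,0],[0,0,0],[0,0,0],[0,0,-0.02],[0,0,-0.05],[0,0,-0.05],[0,0,-0.05],[0,0,-0.05]],"twist":[0,0,0,0,0,0,0,0,0,0]}' 0
python3 -m creep '{"delta_pos":[[-0.035,-0.02,-0.01],[-0.035,-0.02,-0.01],[-0.035,-0.02,0],[-0.035,-0.02,0],[-0.035,-0.02,0],[-0.035,-0.02,0],[0,0,0],[0,0,0]],"twist":[0,0,0,0,0,0,0,0]}'
python3 - <<'E'
from h import *
d=cam('wrist');save(d,'w3')
for t,z in(('cyl0',0),('mark0',.006),('carrier',0),('mat',0)):
  print(t,[(np.round(x['xy']).tolist(),round(x['p'],2),ray(d,x['xy'],z)[:2].round(4).tolist()) for x in optics.pinpoint('wrist',t) if x['p']>.3])
d=cam('top')
for t in ('flask_pad','flask'):
  print(t,[(x['xy'],x['p'],ray(d,x['xy'],0)[:2].round(4)) for x in optics.pinpoint('top',t)])
delta([.45,.1,.3])
E
```

```text
clock: 7.6
ee_pos: [0.6611, -0.0037, 0.0687]
orientation: [-180.0, -0.0, 0.0]
contact_force: [0.6, -0.3, -1.0]
grip_width: 0.0267
grip_force: 25.0
clock: 8.6
ee_pos: [0.6606, -0.0036, 0.291]
orientation: [180.0, -0.0, 0.0]
contact_force: [-0.7, 0.7, 0.0]
grip_width: 0.0883
grip_force: 0.0
clock: 9.4
ee_pos: [0.4509, 0.1165, 0.3093]
orientation: [180.0, -0.1, 0.0]
contact_force: [-0.5, -0.3, -0.0]
grip_width: 0.0881
grip_force: 0.0
cyl0 [([416.0, 187.0], 0.9, [0.4306, -0.0897]), ([289.0, 113.0], 0.89, [0.5363, 0.1009]), ([353.0, 176.0], 0.79, [0.4465, 0.0052]), ([429.0, 122.0], 0.68, [0.5246, -0.0975]), ([365.0, 111.0], 0.61, [0.5394, -0.0062]), ([289.0, 178.0], 0.58, [0.4446, 0.0998])]
mark0 [([164.0, 125.0], 0.97, [0.5195, 0.2751]), ([175.0, 183.0], 0.92, [0.4373, 0.2669]), ([124.0, 162.0], 0.88, [0.4676, 0.3384]), ([131.0, 132.0], 0.87, [0.5107, 0.3237]), ([188.0, 157.0], 0.83, [0.4757, 0.2459]), ([145.0, 189.0], 0.71, [0.4287, 0.3128])]
carrier [([156.0, 155.0], 0.71, [0.4776, 0.2931]), ([99.0, 64.0], 0.61, [0.5988, 0.3584])]
mat []
flask_pad [([291.3, 153.9], 0.73, array([ 0.6612, -0.0026]))]
flask [([290.2, 156.7], 0.71, array([ 6.546e-01, -2.000e-04])), ([242.8, 206.1], 0.38, array([0.5369, 0.1066])), ([287.8, 247.7], 0.24, array([ 4.435e-01, -3.000e-04])), ([294.1, 206.4], 0.17, array([ 0.5393, -0.0123]))]
tcp [0.4513 0.116  0.3085] yaw -0.03 delta [-0.0013  0.016   0.0085] w 0.088 F [ 0.4  0.1 -0.5] t 9.8
```

View pics/w3.png

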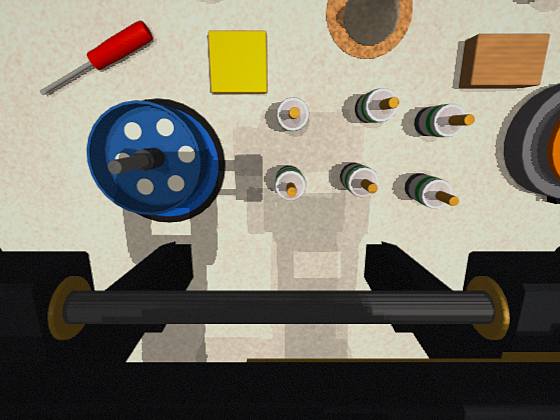

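The wrist view shows six upright cylinders at px (289,113) to (429,190), the carrier with its marks around px (156,155), and the flask's shadow on the cork. I'm refining the positions and picking the first cylinder.

```bash
cat >> h.py <<'E'
from scipy.optimize import least_squares
def fit(pts):
    pts=np.array(pts)
    def res(v):
        a=v[2]+np.arange(6)*np.pi/3; h=np.c_[v[0]+.046*np.cos(a),v[1]+.046*np.sin(a)]
        return np.linalg.norm(pts[:,None]-h[None],axis=2).min(1)
    c=pts.mean(0)
    best=min((least_squares(res,[*c,a],loss='soft_l1',f_scale=.004) for a in np.arange(0,60,10)*np.pi/180),key=lambda r:r.cost)
    return best.x
def look(cams=('wrist','top','side'),extra=()):
    allm=[];fl={}
    for c in cams:
        d=cam(c)
        m=[ray(d,x['xy'],.006)[:2] for x in optics.pinpoint(c,'mark0') if x['p']>.5]
        cy=[ray(d,x['xy'],0)[:2].round(3).tolist() for x in optics.pinpoint(c,'cyl0') if x['p']>.45]
        m=[p for p in m if np.hypot(*(p-CAR))<.08]; allm+=m
        print(c,'cyl',sorted(cy))
        for t in extra: print(c,t,[(round(x['p'],2),ray(d,x['xy'],.064 if 'plate' in t else 0)[:2].round(3).tolist()) for x in optics.pinpoint(c,t) if x['p']>.4])
        if len(m)>2: f=fit(m);print(c,'car',f[:2].round(4),np.degrees(f[2]).round(1)%60,len(m))
    f=fit(allm);f[2]%=np.pi/3;print('ALL',f[:2].round(4),np.degrees(f[2]).round(1))
    for k in range(6):
        a=f[2]+k*np.pi/3;print('  slot',k,(f[0]+.046*np.cos(a)).round(4),(f[1]+.046*np.sin(a)).round(4))
    return f
CAR=np.array([.475,.294])
E
python3 -c "
from h import *
look()"
python3 -m creep '{"delta_pos":[[0.02,0.004,0],[0.03,0.006,0],[0.025,0.006,0.02],[0.01,0,0.04],[0,0,0.04],[0,0,0.04],[0,0,0.04],[0,0,0.04],[0,0,0.02],[0,0,0]],"twist":[0,0,0,0,0,0,0,0,0,0]}' 90
python3 -c "
from h import *
delta([.536,.1,.069])"
```

```text
wrist cyl [[0.433, -0.086], [0.446, 0.104], [0.449, 0.005], [0.522, -0.099], [0.533, 0.099], [0.542, -0.008]]
wrist car [0.4747 0.2924] 36.3 5
top cyl [[0.424, -0.082], [0.448, 0.005], [0.526, -0.088], [0.539, -0.008], [0.544, 0.101]]
top car [0.4778 0.2958] 38.3 4
side cyl [[0.421, -0.102], [0.44, -0.006], [0.447, 0.098], [0.535, 0.102], [0.543, -0.011], [0.596, 0.167]]
side car [0.4738 0.2946] 36.4 6
ALL [0.4752 0.2942] 37.3
  slot 0 0.5118 0.322
  slot 1 0.4693 0.3398
  slot 2 0.4327 0.3119
  slot 3 0.4385 0.2663
  slot 4 0.481 0.2485
  slot 5 0.5176 0.2764
clock: 11.25
ee_pos: [0.5345, 0.1003, 0.0662]
orientation: [-180.0, 0.3, -0.0]
contact_force: [0.6, -0.2, -0.5]
grip_width: 0.0568
grip_force: 0.0
tcp [0.5345 0.1003 0.0662] yaw -0.0 delta [ 0.0015  0.0003 -0.0028] w 0.0568 F [ 0.6 -0.2 -0.5] t 11.2
```

```bash
python3 -m creep '{"delta_pos":[[0,0,-0.002],[0,0,0],[0,0,0],[0,0,0],[0,0,0],[0,0,0],[0,0,-0.02],[0,0,-0.04],[0,0,-0.04],[0,0,-0.03]],"twist":[0,0,0,0,0,0,0,0,0,0]}' 255 20
python3 -m creep '{"delta_pos":[[0,-0.02,0],[-0.004,-0.04,0],[-0.005,-0.04,0],[-0.005,-0.04,0],[-0.005,-0.04,0],[-0.005,-0.03,0],[0,-0.01,0],[0,0,0],[0,0,0]],"twist":[0,0,0,0,0,0,0,0,0]}'
python3 -c "
from h import *
look(('wrist','top','side'))
delta([.512,.322,.0755])"
```

```text
clock: 12.25
ee_pos: [0.5362, 0.1003, 0.2032]
orientation: [180.0, -0.1, 0.0]
contact_force: [0.4, 0.8, -0.2]
grip_width: 0.0109
grip_force: 20.0
clock: 13.15
ee_pos: [0.5123, 0.3192, 0.2006]
orientation: [180.0, 0.0, -0.0]
contact_force: [-0.2, -0.5, -0.3]
grip_width: 0.011
grip_force: 20.0
wrist cyl [[0.446, 0.101], [0.449, 0.003], [0.466, 0.323]]
wrist car [0.474 0.293] 37.5 5
top cyl [[0.432, -0.084], [0.44, 0.093], [0.444, 0.007], [0.514, 0.361], [0.532, -0.091], [0.537, -0.005]]
top car [0.4738 0.2912] 35.3 5
side cyl [[0.432, -0.098], [0.437, 0.004], [0.445, 0.103], [0.504, 0.206], [0.522, 0.278], [0.605, -0.362]]
side car [0.4737 0.2945] 36.0 5
ALL [0.4739 0.2929] 36.5
  slot 0 0.5109 0.3202
  slot 1 0.4688 0.3386
  slot 2 0.4318 0.3112
  slot 3 0.4369 0.2655
  slot 4 0.4791 0.2472
  slot 5 0.5161 0.2745
tcp [0.5121 0.32   0.2008] yaw -0.02 delta [-1.000e-04 -2.000e-03  1.253e-01] w 0.0114 F [ 0.2  0.2 -0.7] t 13.6
```

```bash
python3 -m creep '{"delta_pos":[[0,-0.001,0.02],[0,0,0.03],[0,0,0.03],[0,0,0.02],[0,0,0.012],[0,0,0.007],[0,0,0.0035],[0,0,0.002],[0,0,0],[0,0,0]],"twist":[0,0,0,0,0,0,0,0,0,0]}'
python3 -m creep '{"delta_pos":[[0,0,0],[0,0,0],[0,0,0],[0,0,0],[0,0,-0.02],[0,0,-0.04],[0,0,-0.05],[0,0,-0.05],[0,0,-0.05],[0,0,0]],"twist":[0,0,0,0,0,0,0,0,0,0]}' 175
python3 -m creep '{"delta_pos":[[-0.01,0.03,0],[-0.02,0.04,0],[-0.02,0.04,0],[-0.01,0.04,0],[0,0.04,0],[0,0.03,0],[0,0,0],[0,0,0]],"twist":[0,0,0,0,0,0,0,0]}'
python3 -c "
from h import *
f=look(('wrist','top'))
d=cam('wrist');save(d,'w4')
delta([.446,.1,.069])"
```

```text
clock: 14.6
ee_pos: [0.5123, 0.3214, 0.0768]
orientation: [-180.0, -0.1, 0.0]
contact_force: [0.1, 0.7, -0.8]
grip_width: 0.0115
grip_force: 20.0
clock: 15.6
ee_pos: [0.5135, 0.322, 0.2936]
orientation: [-179.7, -0.7, 0.0]
contact_force: [0.9, -0.7, 0.9]
grip_width: 0.0283
grip_force: 0.0
clock: 16.4
ee_pos: [0.4519, 0.1012, 0.2859]
orientation: [-180.0, 0.0, -0.1]
contact_force: [-0.5, 0.7, 0.2]
grip_width: 0.0278
grip_force: 0.0
wrist cyl [[0.43, -0.088], [0.445, 0.103], [0.451, 0.002], [0.476, 0.249], [0.508, 0.327], [0.525, -0.096], [0.543, -0.007]]
wrist car [0.4749 0.2938] 37.4 6
top cyl [[0.435, -0.089], [0.443, 0.002], [0.519, 0.321], [0.531, -0.091], [0.534, -0.004]]
top car [0.4779 0.2911] 39.9 5
ALL [0.4755 0.2933] 37.5
  slot 0 0.512 0.3212
  slot 1 0.4695 0.3389
  slot 2 0.433 0.3109
  slot 3 0.439 0.2653
  slot 4 0.4815 0.2477
  slot 5 0.518 0.2756
tcp [0.452  0.1019 0.2861] yaw 0.06 delta [-0.0059  0.0019  0.2171] w 0.0278 F [-0.5  0.4 -0.5] t 16.8
```

View pics/w4.png

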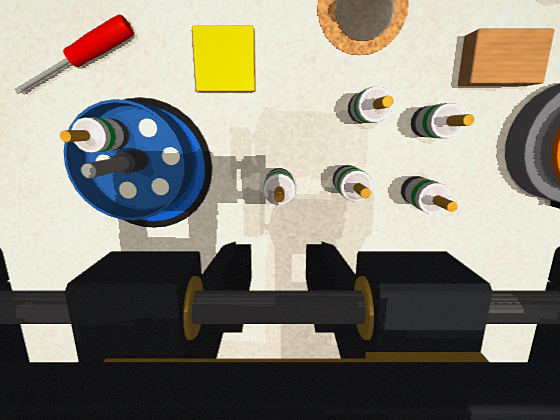

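Cylinder 1 stands on its mark at px (97,135) and everything else is undisturbed. Next is the cylinder at (0.445,0.101), which goes to slot 1.

```bash
python3 -m creep '{"delta_pos":[[-0.004,0.001,0.02],[-0.003,0,0.04],[0,0,0.04],[0,0,0.04],[0,0,0.04],[0,0,0.02],[0,0,0.012],[0,0,0.005],[0,0,0],[0,0,0]],"twist":[0,0,0,0,0,0,0,0,0,0]}' 90
python3 -m creep '{"delta_pos":[[0,0,0],[0,0,0],[0,0,0],[0,0,0],[0,0,0],[0,0,0],[0,0,-0.02],[0,0,-0.04],[0,0,-0.04],[0,0,-0.035]],"twist":[0,0,0,0,0,0,0,0,0,0]}' 255 20
python3 -m creep '{"delta_pos":[[0.003,-0.02,0],[0.005,-0.04,0],[0.005,-0.04,0],[0.005,-0.04,0],[0.005,-0.04,0],[0,-0.04,0],[0,-0.018,0],[0,0,0],[0,0,0]],"twist":[0,0,0,0,0,0,0,0,0]}'
python3 -c "
from h import *
look(('wrist','side'))
delta([.469,.339,.0755])"
```

```text
clock: 17.75
ee_pos: [0.4454, 0.1004, 0.0698]
orientation: [180.0, -0.1, 0.0]
contact_force: [-0.0, -0.6, 0.2]
grip_width: 0.0567
grip_force: 0.0
clock: 18.75
ee_pos: [0.4449, 0.1003, 0.2062]
orientation: [180.0, -0.0, 0.0]
contact_force: [0.3, -0.4, -1.0]
grip_width: 0.0109
grip_force: 20.0
clock: 19.65
ee_pos: [0.4678, 0.3379, 0.2039]
orientation: [180.0, 0.0, 0.0]
contact_force: [0.8, -0.6, -0.5]
grip_width: 0.0109
grip_force: 20.0
wrist cyl [[0.424, 0.34], [0.509, 0.321]]
wrist car [0.4748 0.2917] 35.8 5
side cyl [[0.452, 0.227], [0.508, 0.32], [0.528, -0.096], [0.542, -0.014]]
side car [0.4754 0.2976] 33.7 4
ALL [0.4749 0.2941] 35.9
  slot 0 0.5122 0.3211
  slot 1 0.4701 0.3399
  slot 2 0.4329 0.3129
  slot 3 0.4377 0.2671
  slot 4 0.4797 0.2483
  slot 5 0.5169 0.2754
tcp [0.4682 0.3376 0.2044] yaw -0.06 delta [ 0.0007 -0.0014  0.1289] w 0.0112 F [ 0.3 -0.5  0.4] t 19.9
```

```bash
python3 -m creep '{"delta_pos":[[0.001,-0.001,0.02],[0,0,0.03],[0,0,0.03],[0,0,0.02],[0,0,0.014],[0,0,0.007],[0,0,0.0045],[0,0,0.003],[0,0,0],[0,0,0]],"twist":[0,0,0,0,0,0,0,0,0,0]}'
python3 -m creep '{"delta_pos":[[0,0,0],[0,0,0],[0,0,0],[0,0,0],[0,0,-0.02],[0,0,-0.04],[0,0,-0.05],[0,0,-0.05],[0,0,-0.05],[0,0,0]],"twist":[0,0,0,0,0,0,0,0,0,0]}' 175
python3 -m creep '{"delta_pos":[[0,0.03,0],[0.01,0.04,0],[0.01,0.04,0],[0.01,0.04,0],[0.01,0.04,0],[0.01,0.04,0],[0.01,0.04,0],[0.01,0.04,0],[0,0.035,0],[0,0,0]],"twist":[0,0,0,0,0,0,0,0,0,0]}'
python3 -c "
from h import *
f=look(('wrist','top','side'))
delta([.54,-.006,.069])"
```

```text
clock: 20.95
ee_pos: [0.4693, 0.3394, 0.0763]
orientation: [-180.0, -0.1, 0.0]
contact_force: [-0.3, 0.3, -1.0]
grip_width: 0.0113
grip_force: 20.0
clock: 21.95
ee_pos: [0.4705, 0.3401, 0.2929]
orientation: [-179.7, -0.7, 0.0]
contact_force: [0.0, -0.0, 0.2]
grip_width: 0.0273
grip_force: 0.0
clock: 22.95
ee_pos: [0.539, -0.0091, 0.2847]
orientation: [180.0, 0.1, -0.3]
contact_force: [0.1, 1.4, -0.3]
grip_width: 0.0277
grip_force: 0.0
wrist cyl [[0.43, -0.088], [0.449, 0.005], [0.467, 0.35], [0.509, 0.327], [0.526, -0.092]]
wrist car [0.4725 0.2939] 36.1 6
top cyl [[0.43, -0.08], [0.47, 0.348], [0.515, 0.322]]
top car [0.4735 0.2951] 36.9 6
side cyl [[0.429, -0.091], [0.447, 0.003], [0.463, 0.34], [0.511, 0.316], [0.53, -0.089], [0.538, -0.009]]
side car [0.4757 0.2958] 37.5 5
ALL [0.4737 0.2948] 36.7
  slot 0 0.5106 0.3223
  slot 1 0.4684 0.3405
  slot 2 0.4315 0.313
  slot 3 0.4369 0.2673
  slot 4 0.4791 0.2491
  slot 5 0.516 0.2766
tcp [ 0.539  -0.005   0.2858] yaw 0.07 delta [0.001  0.001  0.2168] w 0.0273 F [ 0.7  0.3 -0.3] t 23.4
```

```bash
python3 -m creep '{"delta_pos":[[0.001,0.002,0.02],[0,0,0.04],[0,0,0.04],[0,0,0.04],[0,0,0.04],[0,0,0.02],[0,0,0.012],[0,0,0.005],[0,0,0],[0,0,0]],"twist":[0,0,0,0,0,0,0,0,0,0]}' 90
python3 -m creep '{"delta_pos":[[0,0,0],[0,0,0],[0,0,0],[0,0,0],[0,0,0],[0,0,0],[0,0,-0.02],[0,0,-0.04],[0,0,-0.04],[0,0,-0.035]],"twist":[0,0,0,0,0,0,0,0,0,0]}' 255 20
python3 -m creep '{"delta_pos":[[-0.006,-0.02,0],[-0.014,-0.04,0],[-0.014,-0.04,0],[-0.014,-0.04,0],[-0.014,-0.04,0],[-0.014,-0.04,0],[-0.014,-0.04,0],[-0.014,-0.04,0],[-0.004,-0.019,0],[0,0,0]],"twist":[0,0,0,0,0,0,0,0,0,0]}'
python3 -c "
from h import *
look(('wrist','side'))
delta([.432,.312,.0755])"
```

```text
clock: 24.4
ee_pos: [0.5407, -0.0078, 0.0698]
orientation: [180.0, -0.1, 0.0]
contact_force: [-0.0, -0.1, -0.3]
grip_width: 0.0568
grip_force: 0.0
clock: 25.4
ee_pos: [0.5399, -0.0077, 0.2057]
orientation: [180.0, -0.0, 0.0]
contact_force: [-0.1, 0.1, -0.5]
grip_width: 0.0113
grip_force: 20.0
clock: 26.4
ee_pos: [0.431, 0.3131, 0.2035]
orientation: [-180.0, 0.0, 0.2]
contact_force: [-0.1, -0.8, -0.2]
grip_width: 0.0114
grip_force: 20.0
wrist cyl [[0.394, 0.313], [0.45, 0.002], [0.469, 0.341], [0.51, 0.322]]
wrist car [0.4749 0.2925] 37.0 3
side cyl [[0.406, 0.193], [0.428, -0.083], [0.443, -0.003], [0.462, 0.34], [0.511, 0.318], [0.531, -0.098]]
side car [0.4742 0.2952] 35.6 6
ALL [0.4748 0.2939] 36.5
  slot 0 0.5118 0.3212
  slot 1 0.4696 0.3396
  slot 2 0.4326 0.3122
  slot 3 0.4378 0.2665
  slot 4 0.48 0.2482
  slot 5 0.517 0.2755
tcp [0.4324 0.3103 0.2037] yaw -0.09 delta [-0.0004 -0.0017  0.1282] w 0.0109 F [ 1.1  0.6 -0.6] t 26.7
```

Next to pick is the cylinder at (0.448,0.003).

```bash
python3 -m creep '{"delta_pos":[[0,-0.001,0.02],[0,0,0.03],[0,0,0.03],[0,0,0.02],[0,0,0.014],[0,0,0.007],[0,0,0.0045],[0,0,0.003],[0,0,0],[0,0,0]],"twist":[0,0,0,0,0,0,0,0,0,0]}'
python3 -m creep '{"delta_pos":[[0,0,0],[0,0,0],[0,0,0],[0,0,0],[0,0,-0.02],[0,0,-0.04],[0,0,-0.05],[0,0,-0.05],[0,0,-0.05],[0,0,0]],"twist":[0,0,0,0,0,0,0,0,0,0]}' 175
python3 -m creep '{"delta_pos":[[0,0.03,0],[0.003,0.04,0],[0.003,0.04,0],[0.003,0.04,0],[0.003,0.04,0],[0.003,0.04,0],[0,0.04,0],[0,0.038,0],[0,0,0],[0,0,0]],"twist":[0,0,0,0,0,0,0,0,0,0]}'
python3 -c "
from h import *
f=look(('wrist','top','side'))
delta([.448,.003,.069])"
```

```text
clock: 27.7
ee_pos: [0.4323, 0.3124, 0.0758]
orientation: [-180.0, -0.1, 0.0]
contact_force: [-0.0, 0.1, -1.1]
grip_width: 0.011
grip_force: 20.0
clock: 28.7
ee_pos: [0.4336, 0.3131, 0.2919]
orientation: [-179.7, -0.6, 0.0]
contact_force: [1.0, -0.2, -1.2]
grip_width: 0.0276
grip_force: 0.0
clock: 29.7
ee_pos: [0.4469, 0.0041, 0.2847]
orientation: [-180.0, 0.0, -0.1]
contact_force: [-0.3, -0.4, 0.4]
grip_width: 0.0275
grip_force: 0.0
wrist cyl [[0.43, -0.09], [0.431, 0.316], [0.445, 0.004], [0.47, 0.343], [0.514, 0.325], [0.525, -0.095]]
wrist car [0.4735 0.2941] 36.2 6
top cyl [[0.436, 0.311], [0.472, 0.347], [0.512, 0.328], [0.531, -0.089]]
top car [0.4761 0.2929] 37.2 6
side cyl [[0.431, -0.093], [0.432, 0.308], [0.441, -0.005], [0.465, 0.336], [0.51, 0.318], [0.532, -0.107]]
side car [0.4751 0.2972] 35.1 5
ALL [0.4747 0.2947] 36.3
  slot 0 0.5118 0.3219
  slot 1 0.4697 0.3404
  slot 2 0.4326 0.3132
  slot 3 0.4376 0.2675
  slot 4 0.4797 0.249
  slot 5 0.5168 0.2762
tcp [0.447  0.0047 0.2852] yaw 0.05 delta [0.001  0.0017 0.2162] w 0.0275 F [-0.2 -0.5 -0.2] t 30.1
```

```bash
python3 -m creep '{"delta_pos":[[0,0.001,0.02],[0,0,0.04],[0,0,0.04],[0,0,0.04],[0,0,0.04],[0,0,0.02],[0,0,0.012],[0,0,0.005],[0,0,0],[0,0,0]],"twist":[0,0,0,0,0,0,0,0,0,0]}' 90
python3 -m creep '{"delta_pos":[[0,0,0],[0,0,0],[0,0,0],[0,0,0],[0,0,0],[0,0,0],[0,0,-0.02],[0,0,-0.04],[0,0,-0.04],[0,0,-0.035]],"twist":[0,0,0,0,0,0,0,0,0,0]}' 255 20
python3 -m creep '{"delta_pos":[[0,-0.02,0],[-0.003,-0.04,0],[-0.003,-0.04,0],[-0.003,-0.04,0],[0,-0.04,0],[0,-0.04,0],[0,-0.03,0],[0,-0.013,0],[0,0,0],[0,0,0]],"twist":[0,0,0,0,0,0,0,0,0,0]}'
python3 -c "
from h import *
look(('wrist','side'))
delta([.438,.2665,.0755])"
```

```text
clock: 31.15
ee_pos: [0.4474, 0.0032, 0.0689]
orientation: [180.0, -0.1, 0.0]
contact_force: [-0.1, -0.2, 0.1]
grip_width: 0.0569
grip_force: 0.0
clock: 32.15
ee_pos: [0.4469, 0.0033, 0.2051]
orientation: [180.0, -0.0, 0.0]
contact_force: [0.0, -0.6, -0.4]
grip_width: 0.0111
grip_force: 19.8
clock: 33.15
ee_pos: [0.4381, 0.2654, 0.2031]
orientation: [180.0, 0.0, -0.0]
contact_force: [-0.1, 0.2, 0.3]
grip_width: 0.0113
grip_force: 19.8
wrist cyl [[0.4, 0.266], [0.434, 0.315], [0.466, 0.342], [0.509, 0.323]]
wrist car [0.4715 0.2918] 38.7 3
side cyl [[0.41, 0.134], [0.425, -0.094], [0.437, 0.31], [0.466, 0.337], [0.509, 0.321], [0.535, -0.106]]
side car [0.4758 0.2968] 36.4 5
ALL [0.475 0.295] 35.8
  slot 0 0.5123 0.3219
  slot 1 0.4704 0.3408
  slot 2 0.433 0.3139
  slot 3 0.4376 0.2681
  slot 4 0.4796 0.2492
  slot 5 0.5169 0.2761
tcp [0.4382 0.2656 0.2034] yaw -0.06 delta [-0.0002 -0.0009  0.1279] w 0.0117 F [-0.4  0.  -1.1] t 33.5
```

```bash
python3 -m creep '{"delta_pos":[[0,-0.001,0.02],[0,0,0.03],[0,0,0.03],[0,0,0.02],[0,0,0.014],[0,0,0.007],[0,0,0.0045],[0,0,0.003],[0,0,0],[0,0,0]],"twist":[0,0,0,0,0,0,0,0,0,0]}'
python3 -m creep '{"delta_pos":[[0,0,0],[0,0,0],[0,0,0],[0,0,0],[0,0,-0.02],[0,0,-0.04],[0,0,-0.05],[0,0,-0.05],[0,0,-0.05],[0,0,0]],"twist":[0,0,0,0,0,0,0,0,0,0]}' 175
python3 -m creep '{"delta_pos":[[0,0.03,0],[0.012,0.042,0],[0.012,0.042,0],[0.012,0.042,0],[0.012,0.042,0],[0.012,0.042,0],[0.012,0.042,0],[0.012,0.042,0],[0.005,0.038,0],[0,0,0]],"twist":[0,0,0,0,0,0,0,0,0,0]}'
python3 -c "
from h import *
f=look(('wrist','top','side'))
delta([.528,-.096,.069])"
```

```text
clock: 34.45
ee_pos: [0.4383, 0.2674, 0.0752]
orientation: [-180.0, -0.1, 0.0]
contact_force: [0.0, 1.0, -0.3]
grip_width: 0.0111
grip_force: 19.8
clock: 35.45
ee_pos: [0.4397, 0.2679, 0.2912]
orientation: [-179.8, -0.7, 0.0]
contact_force: [1.2, 0.1, -0.6]
grip_width: 0.0275
grip_force: 0.0
clock: 36.45
ee_pos: [0.5271, -0.0984, 0.2833]
orientation: [180.0, 0.1, -0.3]
contact_force: [-0.3, 0.9, 0.9]
grip_width: 0.0275
grip_force: 0.0
wrist cyl [[0.43, -0.09], [0.439, 0.272], [0.523, -0.094]]
wrist car [0.4769 0.2925] 31.8 3
top cyl [[0.43, -0.085], [0.432, 0.267], [0.433, 0.313], [0.47, 0.343], [0.519, 0.32]]
top car [0.4741 0.2928] 38.1 6
side cyl [[0.431, -0.09], [0.432, 0.26], [0.433, 0.308], [0.47, 0.341], [0.513, 0.318], [0.528, -0.103], [0.602, -0.357]]
side car [0.4745 0.2958] 37.8 6
ALL [0.4738 0.2938] 37.7
  slot 0 0.5102 0.3219
  slot 1 0.4677 0.3394
  slot 2 0.4313 0.3112
  slot 3 0.4375 0.2656
  slot 4 0.48 0.2482
  slot 5 0.5164 0.2763
tcp [ 0.527  -0.094   0.2849] yaw 0.07 delta [0.0009 0.002  0.2159] w 0.0274 F [0.3 0.7 0.3] t 36.9
```

```bash
python3 -m creep '{"delta_pos":[[0,0.001,0.02],[0,0,0.04],[0,0,0.04],[0,0,0.04],[0,0,0.04],[0,0,0.02],[0,0,0.012],[0,0,0.005],[0,0,0],[0,0,0]],"twist":[0,0,0,0,0,0,0,0,0,0]}' 90
python3 -m creep '{"delta_pos":[[0,0,0],[0,0,0],[0,0,0],[0,0,0],[0,0,0],[0,0,0],[0,0,-0.02],[0,0,-0.04],[0,0,-0.04],[0,0,-0.035]],"twist":[0,0,0,0,0,0,0,0,0,0]}' 255 20
python3 -m creep '{"delta_pos":[[0,-0.02,0],[-0.007,-0.042,0],[-0.007,-0.042,0],[-0.007,-0.042,0],[-0.007,-0.042,0],[-0.007,-0.042,0],[-0.007,-0.042,0],[-0.006,-0.042,0],[0,-0.03,0],[0,0,0]],"twist":[0,0,0,0,0,0,0,0,0,0]}'
python3 -c "
from h import *
look(('wrist','side'))
delta([.48,.248,.0755])"
```

```text
clock: 37.9
ee_pos: [0.5276, -0.0959, 0.0688]
orientation: [180.0, -0.1, 0.0]
contact_force: [0.5, -0.5, 0.5]
grip_width: 0.0571
grip_force: 0.0
clock: 38.9
ee_pos: [0.5269, -0.0957, 0.2046]
orientation: [180.0, -0.0, -0.0]
contact_force: [0.9, 0.0, -0.3]
grip_width: 0.0112
grip_force: 20.0
clock: 39.9
ee_pos: [0.4782, 0.2512, 0.2025]
orientation: [-180.0, 0.0, 0.2]
contact_force: [-0.0, -0.4, -1.4]
grip_width: 0.0113
grip_force: 20.0
wrist cyl [[0.431, 0.313], [0.439, 0.271], [0.467, 0.341], [0.508, 0.326]]
wrist car [0.4745 0.294 ] 36.1 3
side cyl [[0.43, 0.3], [0.434, 0.263], [0.463, 0.336], [0.468, 0.114], [0.509, 0.322], [0.595, -0.152]]
side car [0.4787 0.2937] 36.8 6
ALL [0.4771 0.2938] 36.5
  slot 0 0.5141 0.3211
  slot 1 0.4719 0.3395
  slot 2 0.4349 0.3121
  slot 3 0.4401 0.2664
  slot 4 0.4823 0.2481
  slot 5 0.5193 0.2754
tcp [0.4792 0.2473 0.2027] yaw -0.08 delta [ 0.0008 -0.0007  0.1272] w 0.0114 F [-0.3 -0.3 -0.3] t 40.2
```

```bash
python3 -m creep '{"delta_pos":[[0.001,-0.001,0.02],[0,0,0.03],[0,0,0.03],[0,0,0.02],[0,0,0.014],[0,0,0.007],[0,0,0.0045],[0,0,0.002],[0,0,0],[0,0,0]],"twist":[0,0,0,0,0,0,0,0,0,0]}'
python3 -m creep '{"delta_pos":[[0,0,0],[0,0,0],[0,0,0],[0,0,0],[0,0,-0.02],[0,0,-0.04],[0,0,-0.05],[0,0,-0.05],[0,0,-0.05],[0,0,0]],"twist":[0,0,0,0,0,0,0,0,0,0]}' 175
python3 -m creep '{"delta_pos":[[0,0.03,0],[-0.007,0.04,0],[-0.007,0.04,0],[-0.007,0.04,0],[-0.007,0.04,0],[-0.007,0.04,0],[-0.007,0.04,0],[-0.008,0.04,0],[0,0.027,0],[0,0,0]],"twist":[0,0,0,0,0,0,0,0,0,0]}'
python3 -c "
from h import *
f=look(('wrist','top','side'))
delta([.43,-.089,.069])"
```

```text
clock: 41.2
ee_pos: [0.4803, 0.2493, 0.0758]
orientation: [-180.0, -0.1, 0.0]
contact_force: [-0.3, -0.1, -0.2]
grip_width: 0.0113
grip_force: 20.0
clock: 42.2
ee_pos: [0.4817, 0.2498, 0.292]
orientation: [-179.8, -0.7, 0.0]
contact_force: [-0.2, 0.6, 0.1]
grip_width: 0.0274
grip_force: 0.0
clock: 43.2
ee_pos: [0.4297, -0.0901, 0.2845]
orientation: [180.0, 0.1, -0.2]
contact_force: [1.3, 1.1, -0.6]
grip_width: 0.0275
grip_force: 0.0
wrist cyl [[0.427, -0.084], [0.439, 0.273], [0.476, 0.255]]
top cyl [[0.434, 0.307], [0.437, 0.26], [0.444, 0.267], [0.482, 0.25], [0.514, 0.316]]
top car [0.4747 0.2911] 39.9 6
side cyl [[0.422, -0.091], [0.429, 0.259], [0.433, 0.31], [0.479, 0.238], [0.509, 0.318]]
side car [0.4746 0.2984] 37.0 6
ALL [0.4742 0.2941] 38.6
  slot 0 0.5101 0.3228
  slot 1 0.4673 0.3396
  slot 2 0.4314 0.3109
  slot 3 0.4382 0.2654
  slot 4 0.4811 0.2486
  slot 5 0.517 0.2774
tcp [ 0.4301 -0.0871  0.2852] yaw 0.07 delta [-1.000e-04  1.900e-03  2.162e-01] w 0.0278 F [ 0.6 -0.4  0.1] t 43.6
```

```bash
python3 -m creep '{"delta_pos":[[0,0.001,0.02],[0,0,0.04],[0,0,0.04],[0,0,0.04],[0,0,0.04],[0,0,0.02],[0,0,0.012],[0,0,0.005],[0,0,0],[0,0,0]],"twist":[0,0,0,0,0,0,0,0,0,0]}' 90
python3 -m creep '{"delta_pos":[[0,0,0],[0,0,0],[0,0,0],[0,0,0],[0,0,0],[0,0,0],[0,0,-0.02],[0,0,-0.04],[0,0,-0.04],[0,0,-0.035]],"twist":[0,0,0,0,0,0,0,0,0,0]}' 255 20
python3 -m creep '{"delta_pos":[[0,-0.02,0],[0.012,-0.044,0],[0.012,-0.044,0],[0.012,-0.044,0],[0.012,-0.044,0],[0.012,-0.044,0],[0.012,-0.044,0],[0.012,-0.044,0],[0.003,-0.036,0],[0,0,0]],"twist":[0,0,0,0,0,0,0,0,0,0]}'
python3 -c "
from h import *
look(('wrist','side','top'))
delta([.5165,.2765,.0755])"
```

```text
clock: 44.65
ee_pos: [0.4304, -0.0888, 0.0689]
orientation: [180.0, -0.1, 0.0]
contact_force: [0.1, 1.2, 0.0]
grip_width: 0.0569
grip_force: 0.0
clock: 45.65
ee_pos: [0.4299, -0.0886, 0.2051]
orientation: [180.0, -0.0, 0.0]
contact_force: [0.0, -0.0, -1.6]
grip_width: 0.0112
grip_force: 20.0
clock: 46.65
ee_pos: [0.5164, 0.2788, 0.2024]
orientation: [-180.0, 0.0, 0.2]
contact_force: [0.7, -0.2, -0.1]
grip_width: 0.0115
grip_force: 20.0
wrist cyl [[0.466, 0.341], [0.475, 0.249], [0.478, 0.278], [0.506, 0.322]]
wrist car [0.4743 0.2905] 39.1 3
side cyl [[0.433, 0.309], [0.435, 0.261], [0.461, 0.339], [0.508, 0.317]]
side car [0.4762 0.2976] 36.1 5
top cyl [[0.437, 0.272], [0.439, 0.313], [0.481, 0.259], [0.522, 0.32]]
top car [0.4734 0.2925] 40.8 6
ALL [0.4746 0.294 ] 37.9
  slot 0 0.5109 0.3223
  slot 1 0.4683 0.3396
  slot 2 0.432 0.3113
  slot 3 0.4384 0.2657
  slot 4 0.481 0.2484
  slot 5 0.5173 0.2767
tcp [0.5171 0.2746 0.2034] yaw -0.06 delta [-0.0007 -0.0019  0.1279] w 0.0112 F [-0.1 -0.5 -1. ] t 47.1
```

```bash
python3 -m creep '{"delta_pos":[[0,-0.001,0.02],[0,0,0.03],[0,0,0.03],[0,0,0.02],[0,0,0.014],[0,0,0.007],[0,0,0.0045],[0,0,0.002],[0,0,0],[0,0,0]],"twist":[0,0,0,0,0,0,0,0,0,0]}'
python3 -m creep '{"delta_pos":[[0,0,0],[0,0,0],[0,0,0],[0,0,0],[0,0,-0.02],[0,0,-0.04],[0,0,-0.05],[0,0,-0.05],[0,0,-0.05],[0,0,0]],"twist":[0,0,0,0,0,0,0,0,0,0]}' 175
python3 -m creep '{"delta_pos":[[-0.02,-0.01,0],[-0.02,-0.008,0],[0,0,0],[0,0,0]],"twist":[0,0,0,0]}'
python3 - <<'E'
from h import *
look(('wrist','side','top'),('flask','carrier','plate_top'))
d=cam('wrist')
im=d['image'].copy()
a=np.radians(37+60*np.arange(6))
for x,y in [*zip(.4745+.046*np.cos(a),.294+.046*np.sin(a)),(.4745,.294)]:
  z,r=(.066,.02) if (x,y)!=(.4745,.294) else (.12,.008)
  for t in np.linspace(0,6.28,40):
    cv2.circle(im,tuple(int(v) for v in proj(d,[x+r*np.cos(t),y+r*np.sin(t),z])),0,(255,0,0),-1)
im=cv2.resize(im[40:320,140:420],None,fx=2,fy=2)
cv2.imwrite('pics/w5.png',im[...,::-1])
delta([.4745,.294,.081])
E
```

```text
clock: 48.1
ee_pos: [0.5173, 0.2764, 0.0764]
orientation: [-180.0, -0.1, 0.0]
contact_force: [0.5, -0.1, -1.5]
grip_width: 0.0112
grip_force: 20.0
clock: 49.1
ee_pos: [0.5186, 0.2769, 0.2929]
orientation: [-179.8, -0.7, 0.0]
contact_force: [0.6, 0.2, 0.3]
grip_width: 0.0278
grip_force: 0.0
clock: 49.5
ee_pos: [0.4772, 0.2942, 0.2854]
orientation: [180.0, 0.0, 0.0]
contact_force: [-0.2, 0.8, 0.0]
grip_width: 0.0279
grip_force: 0.0
wrist cyl [[0.434, 0.269], [0.435, 0.311], [0.467, 0.345], [0.479, 0.251], [0.507, 0.325], [0.517, 0.279]]
wrist flask [(0.58, [0.655, -0.002])]
wrist carrier [(0.97, [0.473, 0.298])]
wrist plate_top [(0.46, [0.451, 0.271])]
wrist car [0.4744 0.2928] 35.2 5
side cyl [[0.428, 0.259], [0.432, 0.304], [0.468, 0.34], [0.483, 0.241], [0.507, 0.318]]
side flask [(0.81, [0.657, -0.0])]
side carrier [(0.7, [0.659, 0.01]), (0.63, [0.482, 0.303])]
side plate_top [(0.62, [0.503, -0.286])]
side car [0.4745 0.2942] 36.7 6
top cyl [[0.437, 0.269], [0.463, 0.35], [0.482, 0.253], [0.516, 0.324], [0.52, 0.281]]
top flask [(0.89, [0.657, 0.002]), (0.48, [0.472, 0.295])]
top carrier [(0.72, [0.474, 0.294])]
top plate_top [(0.81, [0.493, -0.286]), (0.71, [0.599, 0.331])]
top car [0.4757 0.29  ] 38.8 5
ALL [0.4749 0.2926] 36.7
  slot 0 0.5117 0.32
  slot 1 0.4695 0.3382
  slot 2 0.4326 0.3107
  slot 3 0.438 0.2651
  slot 4 0.4802 0.2469
  slot 5 0.5171 0.2744
tcp [0.477  0.2943 0.2857] yaw 0.0 delta [-0.0025  0.0003  0.2047] w 0.0279 F [-0.   0.3 -0.3] t 50.5
```

View pics/w5.png

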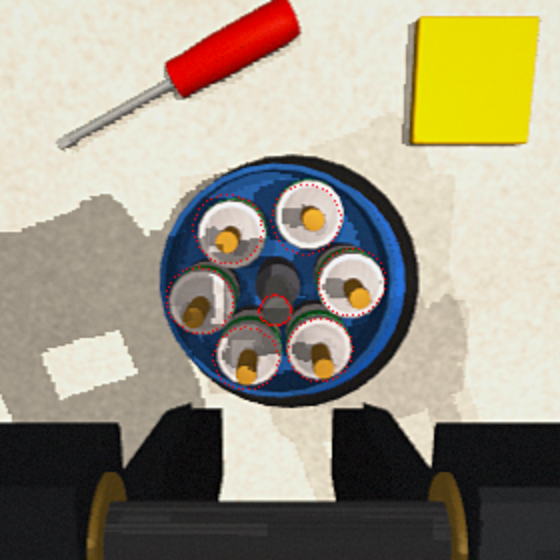

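All six cylinders sit on their marks: the predicted rims (red) match to about 2 mm. The post top is near crop px (277,300). Next I turn to the stem gap (closing axis at 67°, so yaw -23), grip the post, and measure the plate by its colour.

```bash
python3 -m creep '{"delta_pos":[[-0.0025,0.001,0.01],[0,0,0.02],[0,0,0.02],[0,0,0.02],[0,0,0.02],[0,0,0.01],[0,0,0],[0,0,0]],"twist":[0.9,0.9,0.9,0.9,1,0,0,0]}' 175
python3 - <<'E'
from h import *
delta([.4747,.2935,.081])
d=cam('top');hsv=cv2.cvtColor(d['image'],cv2.COLOR_RGB2HSV)
m=cv2.inRange(hsv,(8,150,120),(22,255,255));m[:,:340]=0;m[:190]=0
c=max(cv2.findContours(m,cv2.RETR_EXTERNAL,cv2.CHAIN_APPROX_NONE)[0],key=cv2.contourArea)
(x,y),r=cv2.minEnclosingCircle(c);print(x,y,r,ray(d,(x,y),.064), 'expected r',.06*502/1.1)
E
```

```text
clock: 51.25
ee_pos: [0.4748, 0.2934, 0.1865]
orientation: [-180.0, -0.0, -22.9]
contact_force: [-0.3, -0.6, 0.7]
grip_width: 0.0276
grip_force: 0.0
tcp [0.4748 0.2934 0.1865] yaw -22.9 delta [-2.000e-04  1.000e-04  1.055e-01] w 0.0276 F [-0.3 -0.6  0.7] t 51.2
417.8419189453125 227.0737762451172 26.117961883544922 [ 0.49969461 -0.28385774  0.064     ] expected r 27.381818181818176
```

```bash
python3 -m creep '{"delta_pos":[[0,0,0.03],[0,0,0.03],[0,0,0.02],[0,0,0.015],[0,0,0.008],[0,0,0.0025],[0,0,0]],"twist":[0,0,0,0,0,0,0]}' 175
python3 -m creep '{"delta_pos":[[0,0,0],[0,0,0],[0,0,0],[0,0,0],[0,0,0],[0,0,0]],"twist":[0,0,0,0,0,0]}' 255 55
python3 -m creep '{"delta_pos":[[0,0,-0.003],[0,0,-0.006],[0,0,-0.012],[0,0,-0.02],[0,0,-0.02],[0,0,-0.02],[0,0,-0.02],[0,0,-0.01],[0,0,0],[0,0,0]],"twist":[0,0,0,0,0,0,0,0,0,0]}'
python3 - <<'E'
from h import *
delta([.498,-.285,.19])
d=cam('side');save(d,'s6')
for c in ('side','top'):
  d=cam(c)
  for t in('mat','carrier'): print(c,t,[(round(x['p'],2),ray(d,x['xy'],.11 if t=='carrier' else 0)[:2].round(3).tolist()) for x in optics.pinpoint(c,t) if x['p']>.3])
save(d,'t6')
E
```

```text
clock: 52.0
ee_pos: [0.4749, 0.2934, 0.0809]
orientation: [-180.0, -0.0, -23.0]
contact_force: [0.1, -0.1, 0.1]
grip_width: 0.0276
grip_force: 0.0
clock: 52.6
ee_pos: [0.475, 0.2935, 0.0811]
orientation: [-179.9, -0.1, -23.0]
contact_force: [-0.5, -0.1, 5.4]
grip_width: 0.0147
grip_force: 55.0
clock: 53.6
ee_pos: [0.4741, 0.2931, 0.1904]
orientation: [179.9, 0.1, -23.0]
contact_force: [0.6, -1.0, -7.4]
grip_width: 0.0145
grip_force: 55.0
tcp [0.4741 0.2931 0.1904] yaw -23.0 delta [0.2479 0.5228 0.0007] w 0.0145 F [ 0.6 -1.  -7.4] t 53.6
side mat [(0.73, [0.466, 0.279])]
side carrier [(0.82, [0.479, 0.302])]
top mat []
top carrier []
```

View pics/s6.png

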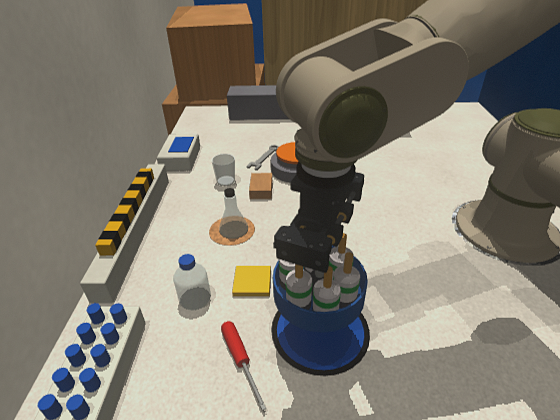

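The side view shows the loaded carrier lifted level at about px (320,290) with all cylinders in place, above its mat at (322,335). The flask stands on the cork at (231,220). I'm carrying it to the plate.

```bash
python3 -m creep '{"delta_pos":[[0.004,0.0084,0],[0.008,0.0168,0],[0.015,0.0317,0],[0.015,0.0317,0],[0.015,0.0317,0],[0.015,0.0317,0],[0.015,0.0317,0],[0.015,0.0317,0],[0.015,0.0317,0],[0.015,0.0317,0]],"twist":[0,0,0,0,0,0,0,0,0,0]}'
python3 -m creep '{"delta_pos":[[0.015,0.0317,0],[0.015,0.0317,0],[0.015,0.0317,0],[0.015,0.0317,0],[0.015,0.0317,0],[0.015,0.0317,0],[0.015,0.0317,0],[0.007,0.014,0],[0.004,0.008,0],[0,0,0]],"twist":[0,0,0,0,0,0,0,0,0,0]}'
python3 - <<'E'
from h import *
d=cam('side')
for t in('mat','carrier','plate_top'): print(t,[(round(x['p'],2),x['xy'],ray(d,x['xy'],{'carrier':.11,'mat':0}.get(t,.064))[:2].round(3).tolist()) for x in optics.pinpoint('side',t) if x['p']>.3])
d=cam('top');save(d,'t7')
for t in('mat','plate_top'): print(t,[(round(x['p'],2),x['xy'],ray(d,x['xy'],{'mat':0}.get(t,.064))[:2].round(3).tolist()) for x in optics.pinpoint('top',t) if x['p']>.2])
hsv=cv2.cvtColor(d['image'],cv2.COLOR_RGB2HSV)
m=((d['image'].max(2)<40)|((hsv[...,0]>95)&(hsv[...,0]<130)&(hsv[...,1]>120))).astype(np.uint8);m[:,:90]=0;m[:,240:]=0;m[:185]=0;m[285:]=0
m=cv2.morphologyEx(m,cv2.MORPH_OPEN,np.ones((5,5),np.uint8))
c=max(cv2.findContours(m,cv2.RETR_EXTERNAL,cv2.CHAIN_APPROX_NONE)[0],key=cv2.contourArea)
(x,y),r=cv2.minEnclosingCircle(c);print('mat',x,y,r,ray(d,(x,y),0),'expr',.09*502.3/1.163)
delta([.498,-.285,.19])
E
```

```text
clock: 54.95
ee_pos: [0.4867, -0.0168, 0.1914]
orientation: [180.0, -0.0, -23.0]
contact_force: [0.7, -0.4, -6.8]
grip_width: 0.0149
grip_force: 55.0
clock: 55.95
ee_pos: [0.4983, -0.2851, 0.191]
orientation: [-180.0, 0.0, -23.0]
contact_force: [0.6, -0.7, -6.8]
grip_width: 0.0144
grip_force: 55.0
mat [(0.77, [318.0, 328.6], [0.469, 0.284]), (0.44, [195.8, 296.4], [0.711, 0.209])]
carrier [(0.92, [293.5, 137.6], [0.507, -0.275])]
plate_top [(0.89, [294.4, 153.3], [0.504, -0.266])]
mat [(0.59, [168.9, 234.1], [0.468, 0.276]), (0.58, [437.7, 247.2], [0.454, -0.346]), (0.51, [137.0, 175.1], [0.603, 0.355]), (0.27, [414.4, 247.1], [0.453, -0.292])]
plate_top [(0.5, [293.0, 156.2], [0.648, -0.007])]
mat 165.70156860351562 234.86395263671875 37.729949951171875 [0.46557963 0.2832673  0.        ] expr 38.871023215821154
tcp [ 0.4987 -0.2841  0.1914] yaw -22.94 delta [-0.0003  0.0011  0.0014] w 0.0145 F [-0.3  0.4 -6.3] t 56.3
```

```bash
python3 -m creep '{"delta_pos":[[0,0,0.01],[0,0,0.012],[0,0,0.01],[0,0,0.007],[0,0,0.004],[0,0,0.002],[0,0,0],[0,0,0]],"twist":[0,0,0,0,0,0,0,0]}'
python3 -m creep '{"delta_pos":[[0,0,0.002],[0,0,0.002],[0,0,0.002],[0,0,0.002],[0,0,0.002],[0,0,0.002],[0,0,0.002],[0,0,0],[0,0,0]],"twist":[0,0,0,0,0,0,0,0,0]}'
python3 -m creep '{"delta_pos":[[0,0,0.001],[0,0,0.001],[0,0,0],[0,0,0]],"twist":[0,0,0,0]}'
```

```text
clock: 57.1
ee_pos: [0.4987, -0.2849, 0.1466]
orientation: [180.0, -0.0, -23.0]
contact_force: [0.6, -0.1, -7.3]
grip_width: 0.0145
grip_force: 55.0
clock: 58.0
ee_pos: [0.499, -0.2851, 0.1335]
orientation: [180.0, -0.1, -23.0]
contact_force: [-3.2, 1.4, 9.0]
grip_width: 0.0142
grip_force: 55.0
clock: 58.4
ee_pos: [0.499, -0.2851, 0.1317]
orientation: [180.0, -0.1, -23.0]
contact_force: [-3.4, 2.5, 9.7]
grip_width: 0.0146
grip_force: 55.1
```

```bash
python3 -m creep '{"delta_pos":[[0,0,0.001],[0,0,0.001],[0,0,0],[0,0,0]],"twist":[0,0,0,0]}'
python3 -m creep '{"delta_pos":[[0,0,0.001],[0,0,0.001],[0,0,0],[0,0,0]],"twist":[0,0,0,0]}'
python3 -m creep '{"delta_pos":[[0,0,0.001],[0,0,0],[0,0,0]],"twist":[0,0,0]}'
```

```text
clock: 58.8
ee_pos: [0.499, -0.2852, 0.13]
orientation: [179.9, -0.1, -23.0]
contact_force: [-4.7, 2.3, 11.6]
grip_width: 0.0144
grip_force: 55.0
clock: 59.2
ee_pos: [0.4992, -0.2853, 0.1299]
orientation: [179.9, -0.2, -23.0]
contact_force: [-9.9, 5.4, 26.3]
grip_width: 0.0145
grip_force: 55.1
clock: 59.5
ee_pos: [0.4993, -0.2853, 0.1299]
orientation: [179.9, -0.3, -23.0]
contact_force: [-11.2, 7.8, 33.3]
grip_width: 0.0145
grip_force: 55.1
```

The force jumps at TCP z 0.130, so the plate has bottomed out. I'm holding there, then lifting and checking.

```bash
python3 -m creep '{"delta_pos":[[0,0,0],[0,0,0],[0,0,0],[0,0,0],[0,0,0],[0,0,0],[0,0,0],[0,0,0]],"twist":[0,0,0,0,0,0,0,0]}'
python3 - <<'E'
from h import *
d=cam('side')
save({'image':cv2.resize(d['image'][80:220,200:400],None,fx=4,fy=4)},'s8')
E
python3 -m creep '{"delta_pos":[[0,0,-0.002],[0,0,-0.003],[0,0,-0.003],[0,0,-0.003],[0,0,-0.004],[0,0,-0.006],[0,0,-0.01],[0,0,-0.015],[0,0,-0.015],[0,0,-0.003]],"twist":[0,0,0,0,0,0,0,0,0,0]}'
python3 -c "
from h import *
delta([.467,.282,.19])"
```

```text
clock: 60.3
ee_pos: [0.4993, -0.2853, 0.1299]
orientation: [179.9, -0.3, -23.0]
contact_force: [-11.8, 7.8, 33.4]
grip_width: 0.0149
grip_force: 55.1
clock: 61.35
ee_pos: [0.4989, -0.2849, 0.1903]
orientation: [180.0, -0.1, -23.0]
contact_force: [0.2, -0.4, -7.3]
grip_width: 0.0145
grip_force: 55.0
tcp [ 0.4989 -0.2849  0.1903] yaw -22.99 delta [-2.508e-01 -5.094e-01 -3.000e-04] w 0.0145 F [ 0.2 -0.4 -7.3] t 61.4
```

View pics/s8.png

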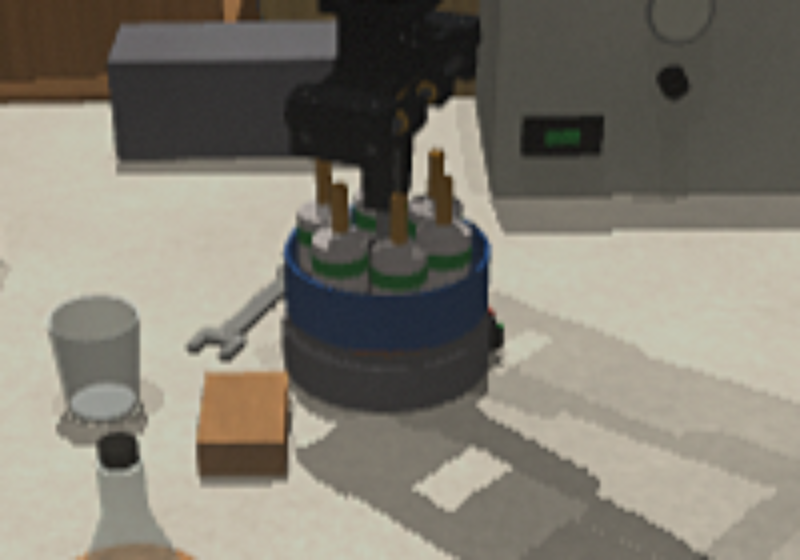

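The crop shows the carrier pressed onto the unit with all six cylinders upright, with the carrier's rim at crop px (387,260). I'm carrying it back to the mat centre (0.467,0.282).

```bash
python3 -m creep '{"delta_pos":[[-0.004,-0.0084,0],[-0.008,-0.0168,0],[-0.015,-0.0307,0],[-0.015,-0.0307,0],[-0.015,-0.0307,0],[-0.015,-0.0307,0],[-0.015,-0.0307,0],[-0.015,-0.0307,0],[-0.015,-0.0307,0],[-0.015,-0.0307,0]],"twist":[0,0,0,0,0,0,0,0,0,0]}'
python3 -m creep '{"delta_pos":[[-0.015,-0.0307,0],[-0.015,-0.0307,0],[-0.015,-0.0307,0],[-0.015,-0.0307,0],[-0.015,-0.0307,0],[-0.015,-0.0307,0],[-0.015,-0.0307,0],[-0.009,-0.015,0],[-0.005,-0.0085,0],[0,0,0]],"twist":[0,0,0,0,0,0,0,0,0,0]}'
python3 -m creep '{"delta_pos":[[0,0,0.01],[0,0,0.02],[0,0,0.025],[0,0,0.02],[0,0,0.015],[0,0,0.008],[0,0,0.004],[0,0,0.003],[0,0,0],[0,0,0]],"twist":[0,0,0,0,0,0,0,0,0,0]}'
python3 -c "
from h import *
delta([.467,.282,.081])"
```

```text
clock: 62.35
ee_pos: [0.4817, 0.0181, 0.1882]
orientation: [180.0, 0.1, -23.0]
contact_force: [1.2, -0.3, -7.0]
grip_width: 0.0147
grip_force: 55.0
clock: 63.35
ee_pos: [0.4656, 0.2827, 0.1884]
orientation: [179.9, 0.1, -22.9]
contact_force: [-0.6, -1.2, -6.4]
grip_width: 0.0146
grip_force: 55.0
clock: 64.35
ee_pos: [0.4668, 0.2821, 0.0848]
orientation: [-180.0, -0.0, -23.0]
contact_force: [0.7, -0.5, -6.8]
grip_width: 0.0143
grip_force: 55.0
tcp [0.4668 0.2821 0.0848] yaw -23.0 delta [ 0.0002 -0.      0.0038] w 0.0143 F [ 0.7 -0.5 -6.8] t 64.3
```

```bash
python3 -m creep '{"delta_pos":[[0,0,0.0015],[0,0,0.001],[0,0,0.001],[0,0,0],[0,0,0]],"twist":[0,0,0,0,0]}'
python3 -m creep '{"delta_pos":[[0,0,0],[0,0,0],[0,0,0],[0,0,0],[0,0,0]],"twist":[0,0,0,0,0]}' 175
python3 -m creep '{"delta_pos":[[0,0,-0.01],[0,0,-0.02],[0,0,-0.03],[0,0,-0.04],[0,0,-0.05],[0,0,-0.05],[0,0,0],[0,0,0]],"twist":[0,0,0,0,0,0,0,0]}'
python3 - <<'E'
from h import *
CAR[:]=[.467,.282]
look(('wrist','side','top'),('flask','carrier','plate_top'))
d=cam('wrist');save(d,'w9')
delta([0,0,0])
E
```

```text
clock: 64.85
ee_pos: [0.4665, 0.2821, 0.0811]
orientation: [-180.0, -0.0, -23.0]
contact_force: [-2.6, -1.0, -1.0]
grip_width: 0.0147
grip_force: 55.0
clock: 65.35
ee_pos: [0.4666, 0.282, 0.0808]
orientation: [-180.0, -0.0, -23.0]
contact_force: [0.5, 0.5, -0.2]
grip_width: 0.0277
grip_force: 0.0
clock: 66.15
ee_pos: [0.4665, 0.2821, 0.2817]
orientation: [-179.9, -0.1, -23.0]
contact_force: [-0.8, 0.2, -1.2]
grip_width: 0.0278
grip_force: 0.0
wrist cyl [[0.425, 0.299], [0.429, 0.255], [0.458, 0.33], [0.471, 0.238], [0.502, 0.309], [0.511, 0.263]]
wrist flask [(0.5, [0.507, 0.265])]
wrist carrier [(0.6, [0.463, 0.282])]
wrist plate_top [(0.5, [0.588, 0.18])]
wrist car [0.4657 0.2812] 35.8 6
side cyl [[0.419, 0.248], [0.425, 0.293], [0.456, 0.329], [0.472, 0.229], [0.501, 0.306], [0.512, 0.261]]
side flask [(0.74, [0.664, -0.011])]
side carrier [(0.78, [0.474, 0.289])]
side plate_top [(0.94, [0.505, -0.281])]
side car [0.4639 0.2835] 36.6 6
top cyl [[0.421, 0.257], [0.463, 0.338], [0.477, 0.243], [0.505, 0.307], [0.513, 0.269]]
top flask [(0.63, [0.655, -0.004])]
top carrier [(0.7, [0.467, 0.284])]
top plate_top [(0.95, [0.498, -0.287]), (0.75, [0.597, 0.331])]
top car [0.4665 0.2804] 40.7 5
ALL [0.4655 0.2814] 37.2
  slot 0 0.5022 0.3092
  slot 1 0.4598 0.3271
  slot 2 0.4231 0.2993
  slot 3 0.4289 0.2536
  slot 4 0.4713 0.2358
  slot 5 0.5079 0.2636
tcp [0.4665 0.282  0.2807] yaw -23.0 delta [-0.3192  0.4418  0.2807] w 0.0276 F [ 0.3 -0.1  0.1] t 67.1
```

View pics/w9.png

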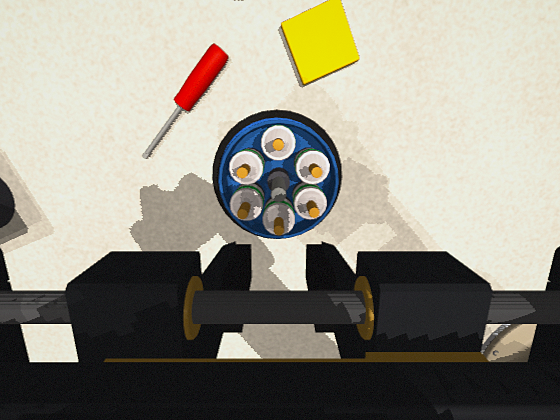

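The carrier is centred on its mat at px (278,175) with all six cylinders on their marks. The plate is up, the flask is on the cork and the robot is clear, so I'm handing in.

```bash
python3 -c "
from h import *
print(env.job_done())"
```

```text
the job is handed in; nothing more can be done
None
```

The job is handed in, but no verdict came back. By my last camera check, the flask is on the cork pad, all six cylinders are on their marks, and the loaded carrier is back on the middle of its mat after pressing the plate fully down.

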